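# Open the ribbon-label printer

## Robot

A 7-joint arm with a two-finger parallel gripper is mounted at the origin on the work surface. World frame = base frame: x ahead of the robot, y to its left, z up, the work surface at z = 0. Lengths are in m, angles in rad, forces in N, time in s.
With the tool pointing down it reaches from about 0.35 to 0.9 m from the base axis. Payload 8.1 kg.
Tool frame: the origin (TCP) lies between the finger pads; the fingertips stand ahead of it and the grasp point (between the pads) is the TCP (arm.nose_length is the z of the fingertips in the tool frame, in m); z points along the fingers, y is the line along which they close (so a half turn about z gives the same grasp; the last joint's range is limited). The gripper opens to 92 mm and grips with 3 to 60 N. Pads are 19 mm wide; open, the fingers measure 130 mm over their backs; the gripper's body (75 mm by 190 mm) begins 47 mm behind the grasp point.
Start: joints at [1.201, 0.434, 0.025, 1.573, -0.012, 1.134, -0.075], TCP at [0.165, -0.603, 0.246] pointing down, gripper open.
Joint ranges: [-2.62, 2.62], [-0.44, 2.09], [-1.27, 1.32], [0.08, 2.57], [-1.32, 4.46], [0.12, 2], [-2.74, 2.74]. Speed limits (rad/s): [2.22, 2.22, 3.01, 3.01, 3.14, 3.14, 3.14].

## Interface

Orientations are given as a rotation vector (axis times angle).
In Python, from cell import sensors, optics, arm gives the robot as it stands.
- The arm moves only by the tool arm_command, never from a script. Its argument "deltas" is one flat list of numbers, 7 for each row, row after row: the turn, a rotation vector about the world's x, y, z as a fraction of full scale, then the shift along the world's x, y, z as a fraction of full scale, then the finger opening in mm, from 0 to 91.8. In form: [wx, wy, wz, dx, dy, dz, fingers, wx, wy, wz, dx, dy, dz, fingers, ...]. A call has 1 to 20 rows; each row is the pose to reach, as a shift and turn from the pose commanded when the call began; what a row does not reach only later rows make up. Full scale, the value 1, is 1 m for a shift and 90 degrees for a turn. A row lasts 1/10 s, in which the tool goes at most 50 mm and 8.59 degrees, less where a joint would pass 70% of its speed; a pose out of reach is approached as far as the arm can. A call with a number of a shift or a turn outside -1 to 1 is refused whole. A call with a gripper value outside its range is refused whole. The fingers move at their own pace and stop on an object; "force" is the grip in N (left out, the last holds). Time passes only in rows, so rows that repeat a pose let the fingers close. It gives the time, the measured TCP pose, the force, the opening and the grip force at its end, in the units of the state.
- sensors.observe(): the state, without advancing time (a new reading comes with each control period).
- optics.get_image(name): name is "scene" or "top"; returns the picture (400x640x3 uint8, blue, green, red); there is no depth.
- optics.calibration(name): a dict with "camera_matrix" (3x3 intrinsics, pixels), "rvec" (rotation vector, rad) and "tvec" (3), from world to camera coordinates, as OpenCV has them. Camera axes: x right, y down, z forward; pixel columns grow to the right and rows downward; lengths in m; the calibration is good to about 2 mm. A picture is of the moment at which its call begins. calibration takes no time and is no camera call.
- arm.sign_off(): hands the job in; it is judged then, once.
The state is a dict: "clock": time; "joints": joint angles; "dq": joint speeds; "joint_efforts": joint torques, N m; "position": TCP position; "ee_rot": TCP orientation; "force": force on the tool from outside, world axes, zero at the start; "ft_torque": the same for the moment, N m; "width": opening from 0.0 (shut) to 1.0 (fully open); "gripper_force": force on a finger pad.
Only numpy, scipy, OpenCV 4.12 (cv2) and the standard library are available. Lean on these libraries where they do the work, as an engineer would, in place of code of your own. Each camera call takes 0.05 s, during which the arm holds its last target. There are 200 camera calls.

## Task

The little label printer on the florist's bench has run low: press its release tab so that the sprung cover pops up, let go of the tab, and then push the cover all the way over until it leans back on its stop and stays there by itself. Only press and push: grasp and lift nothing, and leave the spool, the spray can, the jar and the snips where they are. Finish clear of everything.

Things in the scene. Friction and masses are not known exactly. Their poses are not given: they have to be found in the camera images.
- printer: white plastic label printer, a box 150 (x) by 120 (y) by 100 mm high, fixed to the bench; origin at the centre of its underside, z up, x to its back; its front (-x) faces the robot, turned by up to about 25 degrees. Inside, under the cover, sits a paper roll
- tab (a joint): grey release tab at the middle of the printer's front, a rocker about a level axis along the printer's y, 87 mm in front of its origin and 74 mm up. Its pad juts forwards like a small shelf; a hook behind the pad, 98 mm high, holds the shut cover. 0 = rest, 0.32 rad = pressed fully (front sinks 8 mm); the cover comes free at about 0.15. Full press: 7 N at tab_pad; a spring returns it
- tab_pad (a point): point to press from above: on the upper face of the tab's pad, 77 mm above the bench at rest; the pad reaches 10 mm forwards of this point, 17 mm back to the hook's upright, and 22 mm to either side. Nothing stands above it; the cover rises behind it
- cover (a joint): grey flat cover, 120 mm long, 108 wide, 5 thick, 0.1 kg, hinged at its back edge. 0 = shut. Tab pressed, a spring lifts it to about 0.8 rad, where it rests; from there only its weight (under 1 N at the edge) and light damping resist. Past upright (1.57) it tips back by its weight to its stop at 1.95 and stays; near upright friction may keep it standing; short of that it falls back to 0.8
- cover_hinge (a point): point on the hinge axis of the cover, at mid width, 98 mm above the bench and 48 mm behind the printer's origin; the axis runs along the printer's y
- cover_edge (a point): middle of the cover's free (front) edge on its underside, 122 mm from the hinge axis; moves with the cover. Just below it a lip 12 mm deep runs along the edge, and at mid width a tongue 40 mm wide stands 7 mm forwards of it
- spool: ribbon spool, 72 mm across, 30 mm high, lying flat; origin at the centre of its underside; leave it alone
- spray_can: spray can, 54 mm across, 160 mm high; origin at the centre of its underside; leave it alone
- pin_jar: lidded glass jar, 60 mm across, 70 mm high; origin at the centre of its underside; leave it alone
- snips: pair of flower snips lying flat, 145 mm long, 36 mm wide, 12 mm high; origin under the pivot, x towards the blades; leave them alone
Mind the look-alikes: they are no part of the job. Of the things that look like the printer, the smallest one is meant.

How it is judged:
On the way, in this order (a step that is already met when the one before it is completed fails the run):
1. the release tab is pressed down (value of joint tab above 0.15 rad).
2. the tab is let go and the cover stands sprung up, not yet pushed open (value of joint tab below 0.06 rad and value of joint cover between 0.55 and 1.2 rad), for 0.1 s.
3. the cover is pushed fully open (value of joint cover above 1.85 rad), for 0.1 s.
At the end, for the whole second after the job is handed in: the cover leans at rest on its open stop (over 1.85 of 1.95 rad), the tab is back up (under 0.06 rad), and the spool, can, jar and snips are each within 30 mm of where they stood (value of joint cover above 1.85 rad and velocity of joint cover between -0.1 and 0.1 rad/s and value of joint tab below 0.06 rad and distance of each of spool, spray_can, pin_jar, snips from where it was at the start of the episode below 0.03 m); the robot touches nothing.
It fails at once if the ribbon spool is shoved 30 mm or more, or lifted (distance of spool from where it was at the start of the episode above 0.03 m or height (world z) of spool above 0.012 m).
It fails at once if the spray can is shoved 30 mm or more, or lifted (distance of spray_can from where it was at the start of the episode above 0.03 m or height (world z) of spray_can above 0.012 m).
It fails at once if the pin jar is shoved 30 mm or more, or lifted (distance of pin_jar from where it was at the start of the episode above 0.03 m or height (world z) of pin_jar above 0.012 m).
It fails at once if the snips are shoved 30 mm or more, or lifted (distance of snips from where it was at the start of the episode above 0.03 m or height (world z) of snips above 0.012 m).
It also fails if it takes over 45 s, if anything falls off the work surface, if the arm or the gripper's body presses on something with over 40 N, if the wrist force passes 120 N, or if a joint passes its speed limit or range.

## Working session

There is one attempt and no reset: what is moved stays moved. The work goes in short steps, Python scripts to look and compute and a tool call to move; the robot and the scene stay as the last step left them, time stands still between calls to the robot, and variables do not carry over. Pictures are saved under pics/ and viewed, at most 10 in all, crops included, and the job is handed in when it is done.

Besides the shell and the picture viewer there is one more tool, called after "Request:" by a JSON object that holds its "fn" and its "kwargs". arm_command: Moves the arm, as the interface text tells. Its arguments: {"type":"object","properties":{"deltas":{"type":"array","items":{"type":"number"}},"force":{"type":"number"}},"required":["deltas"]}

```bash
mkdir -p pics; python3 - <<'E'
from cell import sensors, optics, arm
import cv2,numpy as np
for n in("scene","top"):
    cv2.imwrite(f"pics/{n}0.png",optics.get_image(n)); c=optics.calibration(n)
    R=cv2.Rodrigues(np.array(c["rvec"]))[0]; print(n,np.round(c["camera_matrix"],1).tolist(),(-R.T@np.array(c["tvec"]).ravel()).round(3),R[2].round(2))
s=sensors.observe();print(s["position"],s["ee_rot"],s["width"],arm.nose_length,s["clock"])
E
```

```text
scene [[392.2, 0.0, 316.2], [0.0, 392.2, 198.4], [0.0, 0.0, 1.0]] [ 1.074 -0.136  0.93 ] [-0.52  0.24 -0.82]
top [[414.7, 0.0, 315.1], [0.0, 414.7, 193.2], [0.0, 0.0, 1.0]] [0.336 0.115 1.328] [ 0.14 -0.02 -0.99]
[ 0.16459639 -0.60249117  0.24501939] [-3.11231242e+00 -4.17538221e-01  5.03691108e-04] 0.9993892553258467 0.019 0.1
```

View pics/scene0.png

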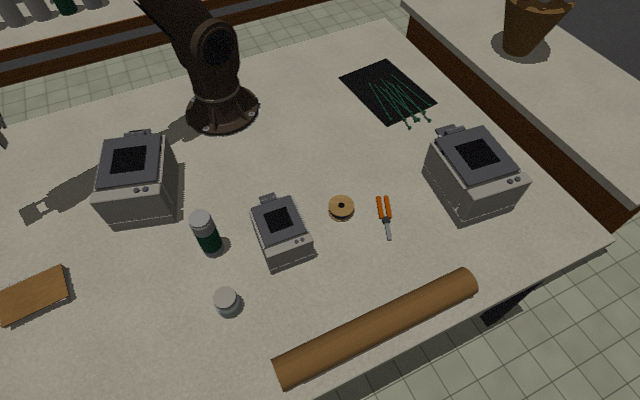

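View pics/top0.png

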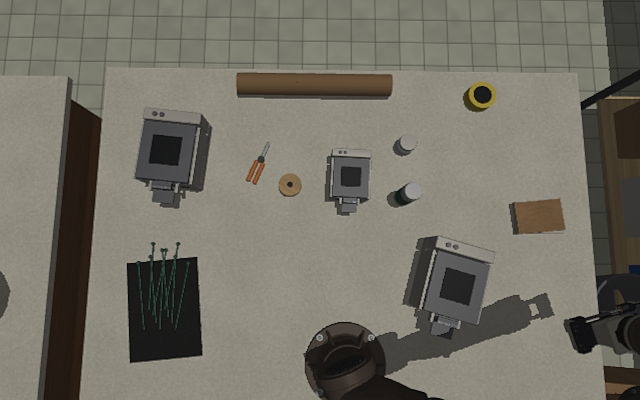

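The smallest printer is the middle one: at top (350,178) and scene (282,230). The can is at top (407,193), the jar at (405,145) and the spool at (290,184). Next I'll zoom in on the printer for its corners.

```bash
cat > h.py <<'E'
from cell import sensors, optics, arm
import cv2,numpy as np
def ray(n,uv,z):
    c=optics.calibration(n);K=np.array(c["camera_matrix"]);R=cv2.Rodrigues(np.array(c["rvec"]))[0];C=-R.T@np.array(c["tvec"]).ravel()
    d=R.T@np.linalg.inv(K)@np.array([*uv,1.]);return (C+d*(z-C[2])/d[2]).round(4)
E
python3 - <<'E'
import cv2,numpy as np
a=cv2.imread("pics/top0.png")[135:225,315:435];b=cv2.imread("pics/scene0.png")[180:280,235:355]
a=cv2.resize(a,None,fx=6,fy=6,interpolation=cv2.INTER_CUBIC)
cv2.imwrite("pics/a.png",cv2.convertScaleAbs(a,alpha=1.5)); 
b=cv2.resize(b,None,fx=6,fy=6,interpolation=cv2.INTER_CUBIC);cv2.imwrite("pics/b.png",cv2.convertScaleAbs(b,alpha=1.5))
E
```

```text
(no output)
```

View pics/a.png

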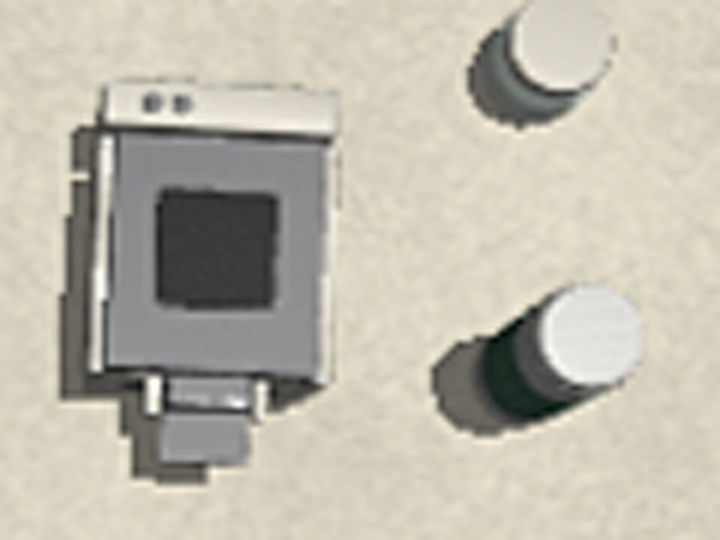

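View pics/b.png

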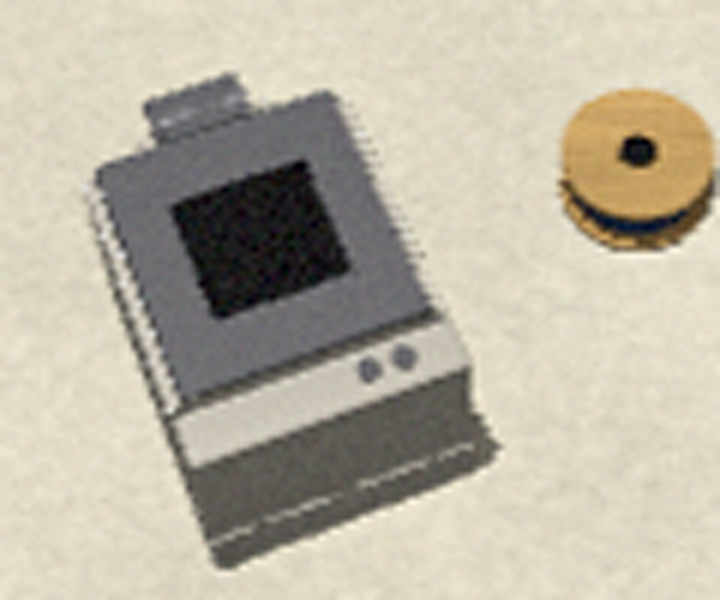

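The crops show these points. In the top crop, the cover corners are (116,138), (322,140), (320,384) and (106,366), and the pad's front edge runs (160,458)-(245,466). In the scene crop, the cover corners are (97,165), (330,92), (435,310) and (185,395).

```bash
python3 - <<'E'
from h import *
f=lambda n,p,o,z:ray(n,((p[0]+.5)/6-.5+o[0],(p[1]+.5)/6-.5+o[1]),z)
T=(315,135);S=(235,180)
print("window",[f("top",p,T,.104)[:2].tolist() for p in[(156,188),(277,192),(275,310),(155,306)]])
print("coverT",[f("top",p,T,.103)[:2].tolist() for p in[(116,138),(322,140),(320,384),(106,366)]])
print("coverS",[f("scene",p,S,.103)[:2].tolist() for p in[(435,310),(185,395),(97,165),(330,92)]])
print("windowS",[f("scene",p,S,.104)[:2].tolist() for p in[(350,268),(222,320),(172,205),(303,160)]])
print("pad front",[f("top",p,T,.077)[:2].tolist() for p in[(160,460),(245,467)]],"pad back",[f("top",p,T,.077)[:2].tolist() for p in[(165,412),(250,418)]])
print("tabS",[f("scene",p,S,.077)[:2].tolist() for p in[(235,75),(147,100)]])
print("roofback",[f("top",p,T,.1)[:2].tolist() for p in[(103,80),(340,90)]])
print("can",f("top",(592,335),T,.16),"jar",f("top",(562,42),T,.07))
s=sensors.observe(); print(cv2.Rodrigues(np.array(s["ee_rot"]))[0].round(3))
E
```

```text
window [[0.5923, 0.02], [0.5909, -0.0408], [0.5309, -0.0394], [0.5323, 0.0206]]
coverT [[0.618, 0.0401], [0.6181, -0.0639], [0.494, -0.0617], [0.502, 0.0449]]
coverS [[0.6245, 0.0408], [0.6169, -0.0648], [0.4979, -0.059], [0.5058, 0.0449]]
windowS [[0.5918, 0.0174], [0.5919, -0.0391], [0.5313, -0.0376], [0.5341, 0.0206]]
pad front [[0.4579, 0.016], [0.4547, -0.027]] pad back [[0.4823, 0.0134], [0.4797, -0.0297]]
tabS [[0.4608, 0.0159], [0.4566, -0.0246]]
roofback [[0.6486, 0.0465], [0.6449, -0.0738]]
can [ 0.5115 -0.1836  0.16  ] jar [ 0.6795 -0.1948  0.07  ]
[[ 0.965  0.264 -0.001]
 [ 0.264 -0.965  0.001]
 [-0.    -0.001 -1.   ]]
```

Request:
{"fn": "arm_command", "kwargs": {"deltas": [0, 0, 0, 0, 0, 0.05, 0, 0.0256, -0.167, -0.195, 0.301, 0.597, 0.05, 0, 0.0256, -0.167, -0.195, 0.301, 0.597, 0.05, 0, 0.0256, -0.167, -0.195, 0.301, 0.597, 0.05, 0, 0.0256, -0.167, -0.195, 0.301, 0.597, 0.05, 0, 0.0256, -0.167, -0.195, 0.301, 0.597, 0.05, 0, 0.0256, -0.167, -0.195, 0.301, 0.597, 0.05, 0, 0.0256, -0.167, -0.195, 0.301, 0.597, 0.05, 0, 0.0256, -0.167, -0.195, 0.301, 0.597, 0.05, 0, 0.0256, -0.167, -0.195, 0.301, 0.597, 0.05, 0, 0.0256, -0.167, -0.195, 0.301, 0.597, 0.05, 0, 0.0256, -0.167, -0.195, 0.301, 0.597, 0.05, 0, 0.0256, -0.167, -0.195, 0.301, 0.597, 0.05, 0, 0.0256, -0.167, -0.195, 0.301, 0.597, 0.05, 0, 0.0256, -0.167, -0.195, 0.301, 0.597, 0.05, 0, 0.0256, -0.167, -0.195, 0.301, 0.597, 0.05, 0, 0.0256, -0.167, -0.195, 0.301, 0.597, 0.05, 0, 0.0256, -0.167, -0.195, 0.301, 0.597, 0.05, 0]}}

```text
clock: 1.9
position: [0.4652, -0.0072, 0.2954]
ee_rot: [-3.109, 0.067, -0.412]
force: [-0.8, -0.9, 0.1]
width: 0.003
gripper_force: 0.0
```

Request:
{"fn": "arm_command", "kwargs": {"deltas": [0, 0, 0, 0, 0, -0.05, 0, 0, 0, 0, 0, 0, -0.1, 0, 0, 0, 0, 0, 0, -0.15, 0, 0, 0, 0, 0, 0.001, -0.18, 0, 0, 0, 0, 0, 0.001, -0.18, 0]}}

```text
clock: 2.4
position: [0.4626, -0.0062, 0.1122]
ee_rot: [-3.111, 0.065, -0.401]
force: [-0.7, 0.4, 1.5]
width: 0.008
gripper_force: 0.0
```

```bash
python3 - <<'E'
from h import *
o=[]
for n,(u,v) in(("scene",(280,220)),("top",(348,190))):
    o.append(cv2.resize(optics.get_image(n)[v-60:v+60,u-50:u+50],None,fx=4,fy=4,interpolation=cv2.INTER_CUBIC))
cv2.imwrite("pics/c.png",cv2.convertScaleAbs(np.hstack(o),alpha=1.5))
E
```

```text
(no output)
```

View pics/c.png

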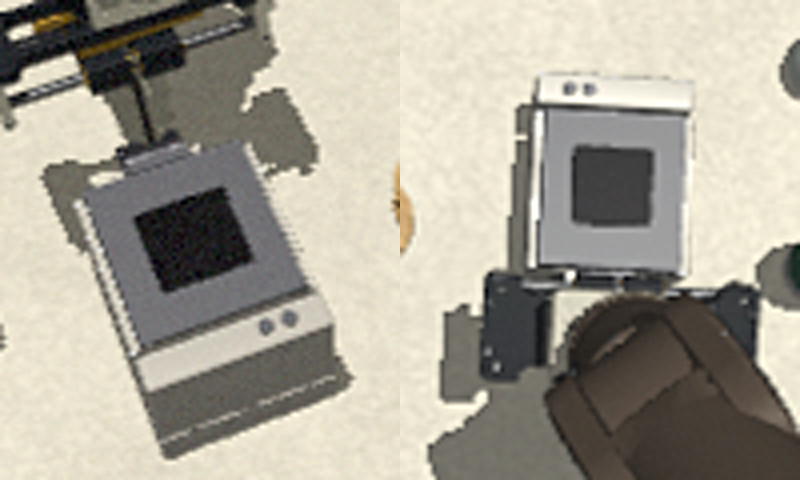

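The closed finger (left view, about (150,135)) sits centred above the pad behind the hook, and the cover is shut. Time to press.

Request:
{"fn": "arm_command", "kwargs": {"deltas": [0, 0, 0, 0.002, 0, -0.008, 0, 0, 0, 0, 0.002, 0, -0.012, 0, 0, 0, 0, 0.002, 0, -0.016, 0, 0, 0, 0, 0.002, 0, -0.019, 0, 0, 0, 0, 0.002, 0, -0.019, 0]}}

```text
clock: 3.0
position: [0.4683, -0.0051, 0.0972]
ee_rot: [-3.109, 0.065, -0.415]
force: [0.3, -0.7, 0.8]
width: 0.006
gripper_force: 0.7
```

Request:
{"fn": "arm_command", "kwargs": {"deltas": [0, 0, 0, -0.001, 0, -0.003, 0, 0, 0, 0, -0.001, 0, -0.006, 0, 0, 0, 0, -0.001, 0, -0.008, 0, 0, 0, 0, -0.001, 0, -0.008, 0]}}

```text
clock: 3.4
position: [0.4679, -0.0049, 0.0906]
ee_rot: [-3.109, 0.064, -0.419]
force: [-12.7, -2.8, 35.8]
width: 0.005
gripper_force: 29.9
```

Request:
{"fn": "arm_command", "kwargs": {"deltas": [0, 0, 0, 0, 0, 0.01, 0, 0, 0, 0, -0.02, 0, 0.03, 0, 0, 0, 0, -0.05, 0, 0.05, 0, 0, 0, 0, -0.08, 0, 0.06, 0, 0, 0, 0, -0.08, 0, 0.06, 0, 0, 0, 0, -0.08, 0, 0.06, 0, 0, 0, 0, -0.08, 0, 0.06, 0]}}

```text
clock: 4.1
position: [0.3874, -0.0049, 0.1486]
ee_rot: [-3.108, 0.064, -0.414]
force: [0.0, -0.1, 0.3]
width: 0.003
gripper_force: 0.0
```

```bash
python3 - <<'E'
from h import *
o=[]
for n,(u,v) in(("scene",(280,220)),("top",(348,190))):
    o.append(cv2.resize(optics.get_image(n)[v-60:v+60,u-50:u+50],None,fx=4,fy=4,interpolation=cv2.INTER_CUBIC))
cv2.imwrite("pics/d.png",cv2.convertScaleAbs(np.hstack(o),alpha=1.5))
E
```

```text
(no output)
```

View pics/d.png

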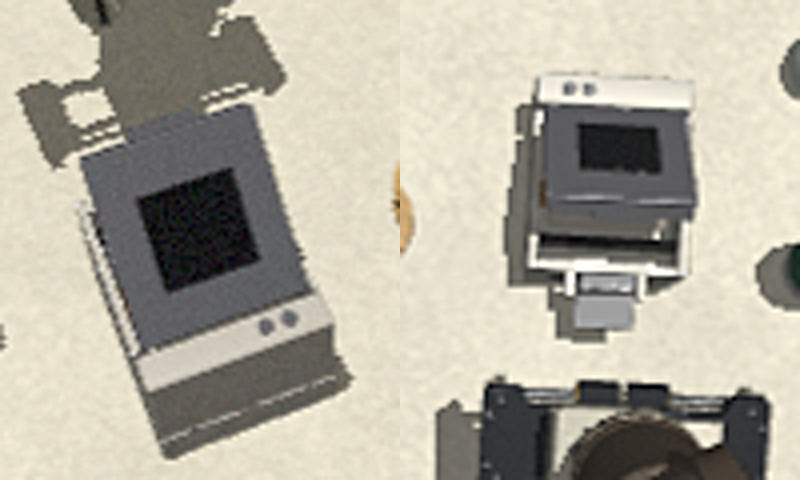

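The cover has popped up and the tab is back up (right view, pad at (605,310)). Now I'll push the cover from the front.

Request:
{"fn": "arm_command", "kwargs": {"deltas": [0, 0, 0, 0, -0.003, 0.032, 0, 0, 0, 0, 0.04, -0.003, 0.032, 0, 0, 0, 0, 0.08, -0.003, 0.032, 0, 0, 0, 0, 0.105, -0.003, 0.032, 0, 0, 0, 0, 0.12, -0.003, 0.032, 0, 0, 0, 0, 0.135, -0.003, 0.032, 0, 0, 0, 0, 0.15, -0.003, 0.032, 0, 0, 0, 0, 0.16, -0.003, 0.032, 0, 0, 0, 0, 0.17, -0.003, 0.032, 0, 0, 0, 0, 0.18, -0.003, 0.032, 0, 0, 0, 0, 0.19, -0.003, 0.032, 0, 0, 0, 0, 0.2, -0.003, 0.032, 0, 0, 0, 0, 0.21, -0.003, 0.032, 0, 0, 0, 0, 0.22, -0.003, 0.032, 0, 0, 0, 0, 0.23, -0.003, 0.032, 0, 0, 0, 0, 0.24, -0.003, 0.032, 0, 0, 0, 0, 0.24, -0.003, 0.032, 0, 0, 0, 0, 0.24, -0.003, 0.032, 0]}}

```text
clock: 6.0
position: [0.6269, -0.0077, 0.1807]
ee_rot: [-3.108, 0.064, -0.413]
force: [0.1, 0.1, 0.3]
width: 0.009
gripper_force: 0.0
```

```bash
python3 - <<'E'
from h import *
o=[]
for n,(u,v) in(("scene",(280,220)),("top",(348,190))):
    o.append(cv2.resize(optics.get_image(n)[v-75:v+75,u-50:u+50],None,fx=4,fy=4,interpolation=cv2.INTER_CUBIC))
cv2.imwrite("pics/e.png",cv2.convertScaleAbs(np.hstack(o)[:600],alpha=1.5))
E
```

```text
(no output)
```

View pics/e.png

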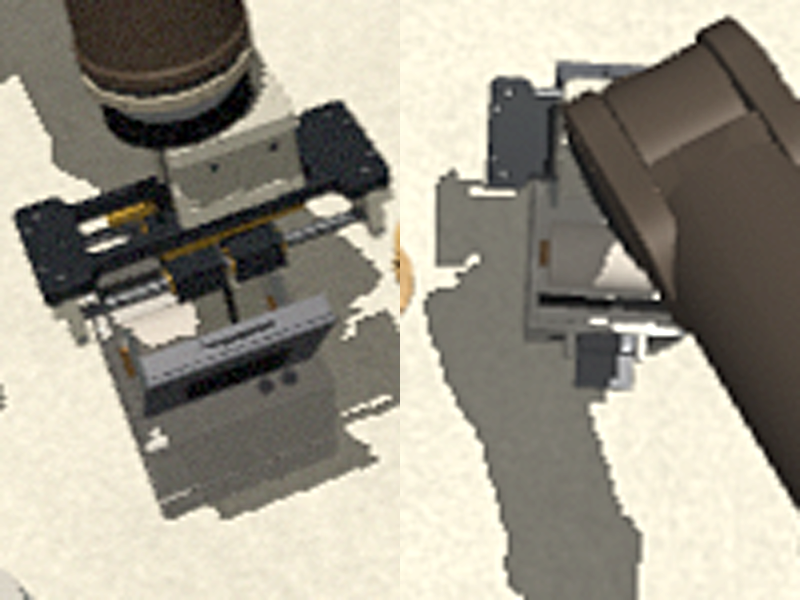

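The cover leans back past upright (left view, (240,350)) and is clear of the finger. I'll back out straight, then up.

Request:
{"fn": "arm_command", "kwargs": {"deltas": [0, 0, 0, -0.03, 0, 0, 0, 0, 0, 0, -0.07, 0, 0, 0, 0, 0, 0, -0.12, 0, 0, 0, 0, 0, 0, -0.17, 0, 0.02, 0, 0, 0, 0, -0.21, 0, 0.06, 0, 0, 0, 0, -0.25, 0, 0.09, 0, 0, 0, 0, -0.25, 0, 0.1, 0, 0, 0, 0, -0.25, 0, 0.1, 0, 0, 0, 0, -0.25, 0, 0.1, 0]}}

```text
clock: 7.0
position: [0.3769, -0.0083, 0.2809]
ee_rot: [-3.11, 0.065, -0.416]
force: [-0.1, 0.6, -0.3]
width: 0.005
gripper_force: 0.0
```

```bash
python3 - <<'E'
from h import *
o=[]
for n,(u,v) in(("scene",(280,230)),("top",(348,170))):
    o.append(cv2.resize(optics.get_image(n)[v-70:v+70,u-95:u+95],None,fx=4,fy=4,interpolation=cv2.INTER_CUBIC)[:,:,:])
im=np.hstack(o);cv2.imwrite("pics/f.png",cv2.convertScaleAbs(cv2.resize(im,(800,295),interpolation=cv2.INTER_AREA),alpha=1.5))
E
```

```text
(no output)
```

View pics/f.png

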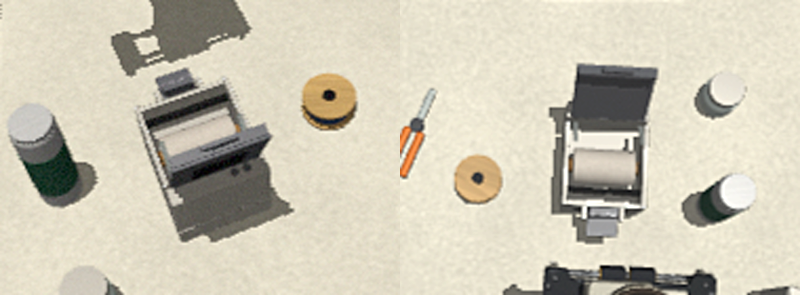

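The cover leans back on its stop (right view, edge at (615,68)). The tab is up, the other things are where they stood, and the arm is clear.

```bash
python3 -c "
from cell import arm
print(arm.sign_off())"
```

```text
the job is handed in; nothing more can be done
None
```

I pressed and released the tab, pushed the cover over so it leans back on its stop, left the arm clear, and handed the job in at about 7 s; no verdict came back.

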